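# Put the brass weight back in its sprung-lid case

### The arm

A 6-joint arm with a two-finger parallel gripper is mounted at the origin on the work surface. World frame = base frame: x ahead of the robot, y to its left, z up, the work surface at z = 0. Lengths are in mm, angles in degrees, forces in N, time in s.
With the tool pointing down it reaches from about 350 to 850 mm from the base axis. Payload 8.1 kg.
Tool frame: the origin (TCP) lies at the very end of the fingers, on their centre line; the grasp point (between the pads) lies 19 mm behind it (r.grip_point_offset is the distance from the TCP to the grasp point, in mm); z points along the fingers, y is the line along which they close (so a half turn about z gives the same grasp; the last joint's range is limited). The gripper opens to 85 mm and grips with 20 to 120 N. Pads are 22 mm wide; open, the fingers measure 114 mm over their backs; the gripper's body (76 mm by 85 mm) begins 54 mm behind the grasp point. The pads swing forward as they close: fully open they stand 13 mm farther back than shut.
Start: joints at [-81.841, 7.471, 85.268, -0, 87.261, -4.893], TCP at [135.521, -584.499, 231.292] pointing down, gripper open.
Joint ranges: [-169.43, 169.43], [-51.17, 129.36], [1.28, 143.12], [-76.62, 256.62], [0, 156.53], [-152.29, 152.29]. Speed limits (degrees/s): [136.94, 136.94, 159.86, 180, 180, 180].

### API

Orientations are given as [roll, pitch, yaw] about the fixed x, y, z axes, in that order (R = Rz(yaw) Ry(pitch) Rx(roll)).
In Python, from bench import status, eyes, r gives the robot as it stands.
- The arm moves only by the shell command python3 -m handwheel 'ROWS' [FORCE]. ROWS is a JSON object whose one key "series" holds a list that holds one entry, the list of rows, each a list of 7 numbers: the shift along the tool's x, y, z in cm, then the turn, a rotation vector about the tool's x, y, z in rad, then the opening, from 0 (shut) to 1 (fully open). In form: {"series": [[[tx, ty, tz, rx, ry, rz, claw], ...]]}. A call has 1 to 12 rows; each row is the pose to reach, as a shift and turn from the pose commanded when the call began, along the tool's axes at that moment; what a row does not reach only later rows make up. A row lasts 1/8 s, in which the tool goes at most 62.5 mm and 10.7 degrees, less where a joint would pass 70% of its speed; a pose out of reach is approached as far as the arm can. A call with a gripper value outside its range is refused whole. The fingers move at their own pace and stop on an object; FORCE is the grip in N (left out, the last holds). Time passes only in rows, so rows that repeat a pose let the fingers close. It gives the time, the measured TCP pose, the force, the opening and the grip force at its end, in the units of the state.
- status.sense(): the state, without advancing time (a new reading comes with each control period).
- eyes.snapshot(name): name is "side" or "top"; returns a dict with "img" (420x560x3 uint8, red, green, blue), "mtx" (3x3 intrinsics, pixels), "R" (3x3) and "t" (3): a world point X has camera coordinates R X + t. Camera axes: x right, y down, z forward; pixel columns grow to the right and rows downward; lengths in mm; the calibration is good to about 2 mm. A picture is of the moment at which its call begins. There is no depth.
- r.hand_in(): hands the job in; it is judged then, once.
The state is a dict: "time": time; "joint_pos": joint angles; "qd": joint speeds; "joint_efforts": joint torques, N m; "tool_pos": TCP position; "tcp_rot": TCP orientation; "ft_force": force on the tool from outside, world axes, zero at the start; "wrist_torque": the same for the moment, N m; "finger_gap": finger opening in mm; "grip_force": force on a finger pad.
Only numpy, scipy, OpenCV 4.12 (cv2) and the standard library are available. Lean on these libraries where they do the work, as an engineer would, in place of code of your own. Each camera call takes 0.05 s, during which the arm holds its last target. There are 200 camera calls.

### The job

Put the loose brass weight away: press the thumb latch of the grey weight case so that its sprung lid pops fully open, stand the weight upright, fully home, in the empty well between the other two weights, then swing the lid down and snap it shut so that the latch holds it. Treat the case gently: never push on it with more than about 20 newtons (the weight of 2 kg). Leave the other things on the desk where they are.

Things in the scene. Friction and masses are not known exactly. Their poses are not given: they have to be found in the camera images.
- case: grey plastic case with a sprung lid, fixed to the desk: 80 (x) by 148 (y) by 58 mm when shut. Origin: centre of the underside. Its -x side is the front (steel latch), +x the back (hinge), y along the hinge, z up. Base 24 mm high, its top a flat block holding two fixed weights on the y line through the well, 52 mm to either side of it: 29 mm wide at +y, 19 mm at -y, to 28 and 20 mm above the block.
- well (a point): centre of the mouth of the empty round well, on the top of the block, 24 mm above the desk; the well is 27 mm wide and 9 mm deep, with a 1.5 mm chamfer. It lies 44 mm in front of the hinge line.
- weight: the loose brass weight, about 100 g, standing on the desk: a plain cylinder 24 mm in diameter and 24 mm high with a 15 mm wide knob on top, 34 mm high in all. Origin at the centre of its underside, z up.
- lid_hinge (a point): middle of the lid's hinge line, 26 mm above the desk, 40 mm behind the centre of the case; the lid swings about y here. It is a shell 80 mm long from the hinge, 148 wide, 32 high. To shut it, a bar on its front must push the latch's sprung nose aside from about 0.13 rad down and pass under it at or just below 0 rad, where the latch snaps back: about 6 to 8 N downward near lid_front.
- lid_front (a point): point on the outer (top) face of the lid, midway along y, 72 mm from the hinge line and 8 mm from its free front edge; it moves with the lid. When shut this face is level, 32 mm above the hinge line (58 mm above the desk). When fully open this face looks back and down a little, its free edge 94 mm above the desk and 53 mm behind the hinge line: push it forward from behind, well below that edge.
- lid (a joint): lid angle in rad: 0 shut and latched, grows as it opens, 1.85 fully open (leaning back a little). A spring always drives it open (about 2 to 3 N at lid_front holds it), so it stays shut only when latched. From 0 it can be pressed on down to -0.03 against soft rubber (about 3 N per mm at lid_front) before a hard stop.
- latch_paddle (a point): point on the upper face of the steel thumb paddle, its place to press: the paddle, 40 mm long (x) by 36 mm (y), sticks out level to 88 mm in front of the case's centre; this point is 76 mm in front, 18 mm above the desk, and moves with the latch. Behind it a hook stands up to 45 mm over the desk, 42 to 52 mm in front of the case's centre, and tips 8 mm forward when pressed: keep clear of it.
- latch (a joint): latch angle in rad: 0 at rest, grows as the paddle is pressed down; the lid is let go between 0.12 and 0.25 (4 to 8 mm down at latch_paddle) and there is a hard stop at 0.31 (9 mm). About 1.5 N at latch_paddle starts it and 3 to 4 N brings it to the stop; it springs back when let go.
- beaker: brown glass beaker, 68 mm wide, 90 mm high; leave alone
- rack: wooden test tube rack, 60 by 200 mm, tubes to 125 mm high; leave alone
- stopwatch: white plastic stopwatch lying flat, 58 mm wide, 17 mm high, square button at its edge; leave alone
- tally_counter: chrome tally counter lying flat, 44 mm wide, 27 mm high, push button at its edge; leave alone
- staple_remover: steel staple remover, 60 mm long, 20 mm high; leave alone
- eraser: white eraser in a card sleeve, 50 by 24 by 14 mm; leave alone
- funnel: white plastic funnel standing mouth down, 66 mm wide, 70 mm high; leave alone
Mind the look-alikes: they are no part of the job. Of the things shaped like the case, the grey one is meant.

How it is judged:
By the outcome, as a careful person would: the job done as asked, in the order asked, and still so for the second after the job is handed in, with the robot touching nothing.
It also fails if it takes over 72 s, if anything falls off the work surface, if the arm or the gripper's body presses on something with over 40 N, if the wrist force passes 120 N, or if a joint passes its speed limit or range.

## Working session

There is one attempt and no reset: what is moved stays moved. The work goes in short steps, Python scripts to look and compute and a shell command to move; the robot and the scene stay as the last step left them, time stands still between calls to the robot, and variables do not carry over. Pictures are saved under pics/ and viewed, at most 12 in all, crops included, and the job is handed in when it is done.

```bash
ls; mkdir -p pics; python3 - <<'E'
from bench import status, eyes, r
import cv2
for n in("top","side"):
    s=eyes.snapshot(n); cv2.imwrite(f"pics/{n}0.png",cv2.cvtColor(s["img"],cv2.COLOR_RGB2BGR)); print(n,s["mtx"],s["R"],s["t"])
print(status.sense())
E
```

```text
pics
top [[449.39514541   0.         281.31912011]
 [  0.         449.39514541 209.05327302]
 [  0.           0.           1.        ]] [[-0.01321593 -0.99969393 -0.02091385]
 [-0.98459442  0.01665767 -0.17405849]
 [ 0.17435359  0.01829132 -0.98451321]] [ -23.16867061  529.55531908 1141.60282671]
side [[511.94157045   0.         264.89976112]
 [  0.         511.94157045 212.51541219]
 [  0.           0.           1.        ]] [[-0.98777829 -0.15519577  0.01443337]
 [-0.11960572  0.69535255 -0.7086461 ]
 [ 0.0999426  -0.70171155 -0.70541646]] [ 516.32013009  157.5190356  1455.74902465]
{'time': 0.1, 'joint_pos': array([-8.18418375e+01,  7.51136729e+00,  8.53254383e+01,  2.04924256e-03,
        8.72631979e+01, -4.89255855e+00]), 'qd': array([-0.04741066, -0.04191929, -0.07239325,  0.04032416,  0.00327384,
       -0.05677664]), 'joint_efforts': array([ 8.40277880e-04, -5.70955575e+01, -5.01943839e+01, -3.89131560e-05,
        8.20353016e-03, -3.19003857e-05]), 'tool_pos': array([ 135.45336316, -583.97435548,  230.32025173]), 'tcp_rot': array([-1.79900535e+02, -1.05683169e-02,  1.30506123e+01]), 'ft_force': array([ 0.24242715, -0.9018044 , -0.08971403]), 'wrist_torque': array([0.04352311, 0.01672641, 0.02562557]), 'grip_force': 0.0, 'finger_gap': 85.36038415219075}
```

View pics/top0.png

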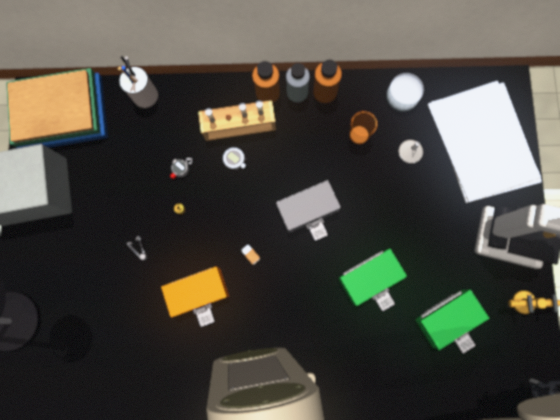

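View pics/side0.png

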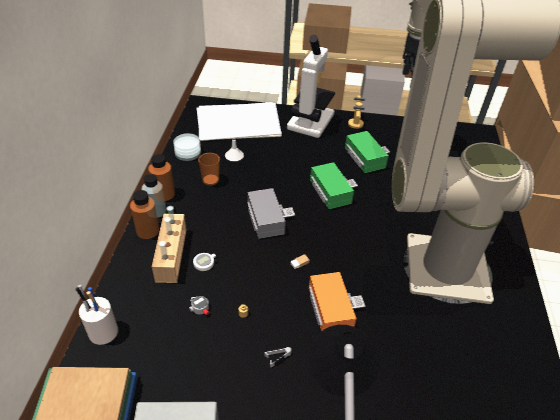

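The top view shows the grey case at about (308,205) with its paddle at (318,230), and the brass weight at (179,209). In the side view they are at (267,213), (288,212) and (243,311). Case candidates in the top view are grey (308,205), orange (195,292), green (373,277) and green (453,319), so the grey one is meant. The only loose brass cylinder is at (179,209), since the gold thing at (525,302) is a microscope-like ornament. I'll confirm both in one crop.

```bash
python3 - <<'E'
import cv2,numpy as np
t=cv2.imread("pics/top0.png");s=cv2.imread("pics/side0.png")
def c(i,x,y,w,h): return cv2.resize(i[y-h//2:y+h//2,x-w//2:x+w//2],(400,300),interpolation=cv2.INTER_CUBIC)
cv2.imwrite("pics/crop1.png",np.vstack([np.hstack([c(t,310,210,88,66),c(s,270,213,88,66)]),np.hstack([c(t,179,209,32,24),c(s,243,311,32,24)])]))
E
```

```text
(no output)
```

View pics/crop1.png

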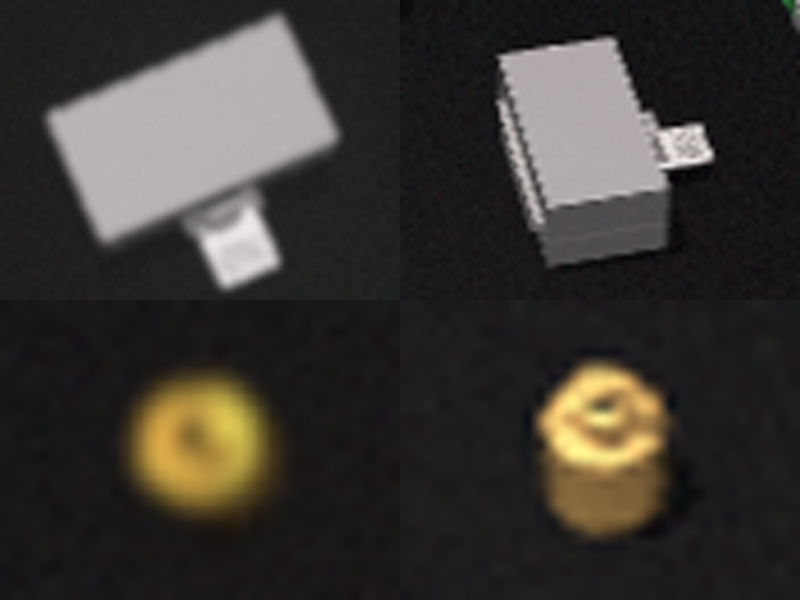

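The crop confirms the grey case (latch facing the robot, lower right) and a plain brass weight with a knob. Next I'll measure both.

```bash
cat > h.py <<'E'
import cv2,numpy as np
from bench import status,eyes,r
from scipy.spatial.transform import Rotation as Ro
def ray(s,uv,z):
    d=s["R"].T@np.linalg.solve(s["mtx"],[uv[0],uv[1],1.]); o=-s["R"].T@s["t"]
    return o+d*(z-o[2])/d[2]
def proj(s,X):
    p=s["mtx"]@(s["R"]@np.array(X,float)+s["t"]); return p[:2]/p[2]
def tool(X=None,rpy=None):
    """current pose; shift (cm, tool axes) to X and rotvec to rpy"""
    st=status.sense(); p=st["tool_pos"]; R=Ro.from_euler("xyz",st["tcp_rot"],degrees=True)
    a=R.inv().apply(np.array(X)-p)/10; b=(R.inv()*Ro.from_euler("xyz",rpy,degrees=True)).as_rotvec()
    return a.round(2),b.round(3)
E
python3 - <<'E'
from h import *
S={n:eyes.snapshot(n) for n in("top","side")}
C={"top":([[46,115],[285,12],[340,140],[105,245]],(266,177)),"side":([[498,55],[615,38],[667,188],[545,208]],(226-400/4.545,180))}
for n,s in S.items():
    g=cv2.cvtColor(s["img"],cv2.COLOR_RGB2GRAY)
    p=np.float32(np.array(C[n][0])/4.545+np.array(C[n][1])-.5*(1-1/4.545))
    q=cv2.cornerSubPix(g,p.copy(),(3,3),(-1,-1),(3,50,.01)); print(n,(q-p).round(1).tolist())
    for a in(p,q):
        W=np.array([ray(s,u,58)[:2] for u in a]); e=[np.linalg.norm(W[i]-W[i-3]) for i in range(4)]
        print(W.round(1).tolist(),W.mean(0).round(1),np.round(e,1),[np.degrees(np.arctan2(*(W[i]-W[i-3])[::-1])).round(1) for i in range(4)])
    hsv=cv2.cvtColor(s["img"],cv2.COLOR_RGB2HSV); m=cv2.inRange(hsv,(12,110,70),(35,255,255))
    k,l,st,c=cv2.connectedComponentsWithStats(m); u0=(179,209) if n=="top" else(243,311)
    i=1+np.argmin([np.hypot(*(x-u0)) for x in c[1:]]); print(st[i],c[i],[ray(s,c[i],z).round(1)[:2] for z in(17,20,26)])
E
```

```text
top [[0.20000000298023224, -0.5], [-1.2000000476837158, 0.30000001192092896], [-0.30000001192092896, -0.6000000238418579], [-0.8999999761581421, -0.699999988079071]]
[[546.3, -16.9], [604.9, -156.6], [528.8, -185.7], [470.2, -49.8]] [ 537.6 -102.3] [151.4  81.5 148.   82.9] [np.float64(112.8), np.float64(21.0), np.float64(-66.7), np.float64(-156.7)]
[[547.7, -17.4], [604.0, -153.4], [530.3, -185.1], [472.2, -47.4]] [ 538.5 -100.8] [147.3  80.3 149.4  81.3] [np.float64(112.5), np.float64(23.2), np.float64(-67.1), np.float64(-158.3)]
[173 203  12  11 106] [178.59433962 208.05660377] [array([541.8, 249.2]), array([541.3, 248.4]), array([540.2, 246.9])]
side [[0.10000000149011612, 0.30000001192092896], [-0.4000000059604645, -0.20000000298023224], [0.0, 0.0], [0.0, 0.0]]
[[603.7, -156.2], [527.6, -186.9], [473.8, -50.3], [548.3, -19.5]] [ 538.3 -103.2] [ 82.  146.8  80.6 147.5] [np.float64(22.0), np.float64(-68.5), np.float64(-157.5), np.float64(112.1)]
[[603.3, -155.1], [528.9, -187.8], [473.8, -50.3], [548.3, -19.5]] [ 538.6 -103.2] [ 81.3 148.1  80.6 146.3] [np.float64(23.7), np.float64(-68.2), np.float64(-157.5), np.float64(112.1)]
[238 304  11  14 113] [242.86725664 310.46902655] [array([541.6, 248.2]), array([541.2, 250.2]), array([540.4, 254.2])]
```

```bash
python3 - <<'E'
from h import *
# case C=(538.4,-102.2) yaw 22.3; press point 82 in front
C=np.array([538.4,-102.2]);a=np.radians(22.3);ex=np.array([np.cos(a),np.sin(a)])
p=C-82*ex;print(p,tool([*p,60],[180,0,22.3]))
E
```

```text
[ 462.53280309 -133.31540508] (array([ 42.04, -36.51,  17.11]), array([-0.001, -0.   , -0.161]))
```

```bash
python3 -m handwheel '{"series": [[[5,-4.4,0,0,0,-0.16,0],[10,-8.7,0,0,0,-0.16,0],[15,-13,0,0,0,-0.16,0],[20,-17.4,0,0,0,-0.16,0],[25,-21.7,1,0,0,-0.16,0],[30,-26,4,0,0,-0.16,0],[35,-30.4,8,0,0,-0.16,0],[40,-34.7,12,0,0,-0.16,0],[42,-36.5,14,0,0,-0.16,0],[42,-36.5,17,0,0,-0.16,0],[42,-36.5,17,0,0,-0.16,0],[42,-36.5,17,0,0,-0.16,0]]]}' 40; python3 - <<'E'
from h import *
for n in("top","side"):
    s=eyes.snapshot(n); p=proj(s,[470,-130,30]).astype(int); i=cv2.cvtColor(s["img"],cv2.COLOR_RGB2BGR)[p[1]-55:p[1]+55,p[0]-70:p[0]+70]
    cv2.imwrite(f"/tmp/{n}.png",cv2.resize(i,(400,314),interpolation=cv2.INTER_CUBIC))
cv2.imwrite("pics/p1.png",np.hstack([cv2.imread("/tmp/top.png"),cv2.imread("/tmp/side.png")]))
print(tool([462.5,-133.3,18],[180,0,22.3]))
E
```

```text
time: 1.7
tool_pos: [462.4, -134.6, 62.1]
tcp_rot: [180.0, -0.0, 22.2]
ft_force: [0.0, -0.4, 0.6]
finger_gap: 0.1
grip_force: 0.0
(array([-0.  , -0.24,  4.53]), array([ 0.002, -0.002, -0.002]))
```

View pics/p1.png

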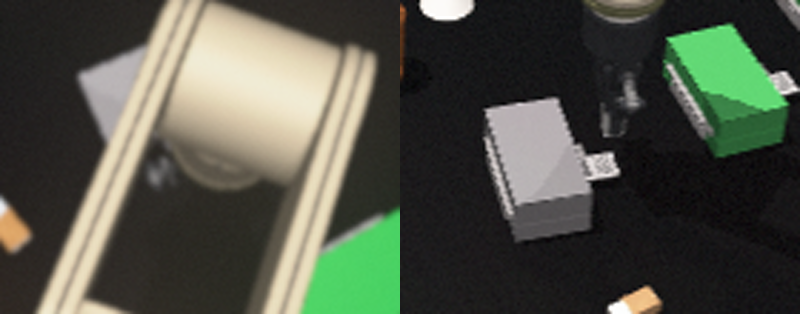

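The fingers are closed above and slightly beyond the paddle, with the arm hiding part of the top view. Now I'll descend gently.

```bash
python3 -m handwheel '{"series": [[[0,-0.1,1.5,0,0,0,0],[0,-0.1,3,0,0,0,0],[0,-0.1,4,0,0,0,0],[0,-0.1,4.4,0,0,0,0],[0,-0.1,4.6,0,0,0,0],[0,-0.1,4.7,0,0,0,0],[0,-0.1,4.7,0,0,0,0]]]}'
```

```text
time: 2.68
tool_pos: [462.1, -133.2, 14.5]
tcp_rot: [180.0, -0.0, 22.2]
ft_force: [-2.1, 1.1, 1.5]
finger_gap: -0.1
grip_force: 0.8
```

```bash
python3 -m handwheel '{"series": [[[0,0,0.1,0,0,0,0],[0,0,0.2,0,0,0,0],[0,0,0.3,0,0,0,0],[0,0,0.35,0,0,0,0],[0,0,0.35,0,0,0,0]]]}';  python3 - <<'E'
from h import *
s=eyes.snapshot("side"); p=proj(s,[530,-110,60]).astype(int); i=cv2.cvtColor(s["img"],cv2.COLOR_RGB2BGR)[p[1]-50:p[1]+50,p[0]-65:p[0]+65]
cv2.imwrite("pics/p2.png",cv2.resize(i,(520,400),interpolation=cv2.INTER_CUBIC))
E
```

```text
time: 3.3
tool_pos: [462.1, -133.2, 10.9]
tcp_rot: [180.0, -0.0, 22.2]
ft_force: [-2.0, -0.8, 3.4]
finger_gap: -0.2
grip_force: 1.4
```

View pics/p2.png

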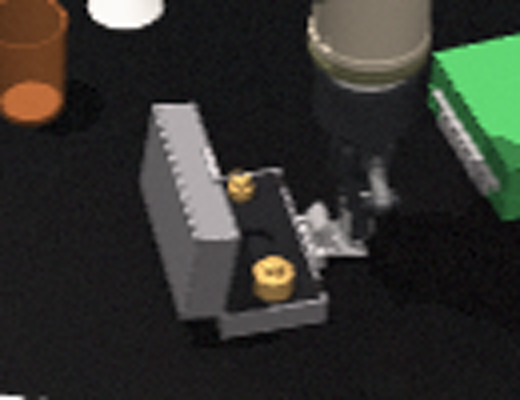

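The lid has popped fully open: the two fixed weights show at (240,185) and (273,277), with the dark well between them at about (257,232). I'll go up and over to the loose weight.

```bash
python3 -m handwheel '{"series": [[[0,0,-3,0,0,0,0],[-2,0,-9,0,0,0,0],[-2,0,-15,0,0,0,0],[2,-5,-17,0,0,0,0.65],[5,-9,-17,0,0,0,0.65],[8,-13,-17,0,0,0,0.65],[11,-18,-17,0,0,0,0.65],[14,-22,-16,0,0,0,0.65],[17,-26,-14,0,0,0,0.65],[20,-30,-10,0,0,0,0.65],[21.8,-32.3,-8,0,0,0,0.65],[21.8,-32.3,-8,0,0,0,0.65]]]}'; python3 - <<'E'
from h import *
S={n:eyes.snapshot(n) for n in("top","side")}
print(tool([541.5,248.5,12],[180,0,22.3]))
P=[]
C=np.array([538.4,-102.2]);a=np.radians(22.3);ex=np.array([np.cos(a),np.sin(a)]);ey=np.array([-ex[1],ex[0]]);w=C-4*ex
big=[]
for n,s in S.items():
    p=proj(s,[*w,24]); i=cv2.cvtColor(s["img"],cv2.COLOR_RGB2BGR); x,y=(p-[25,27]).astype(int)
    print(n,x,y); big.append(cv2.resize(i[y:y+54,x:x+50],None,fx=8,fy=8,interpolation=cv2.INTER_CUBIC))
    for o in(-52,0,52): print(((proj(s,[*(w+o*ey),24])-[x,y]+.5)*8).round(1))
b=np.hstack(big);cv2.imwrite("pics/p3.png",b);cv2.imwrite("pics/p3.png",cv2.convertScaleAbs(b,alpha=1.8,beta=10))
E
```

```text
time: 4.85
tool_pos: [539.6, 249.8, 87.6]
tcp_rot: [-180.0, 0.3, 22.4]
ft_force: [0.3, -1.1, 0.4]
finger_gap: 55.5
grip_force: 0.0
(array([ 0.04, -0.02,  7.85]), array([ 0.   ,  0.001, -0.001]))
top 283 181
[348.9 160.1]
[207.4 220.1]
[ 65.4 280.3]
side 241 186
[176.2 135.8]
[207.2 227.7]
[239.7 323.9]
```

View pics/p3.png

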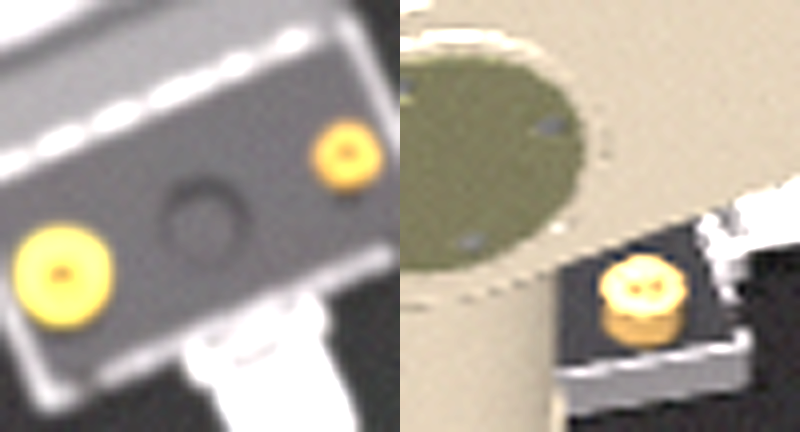

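In the top view (left half) the well mouth is at about (205,221), against a predicted (207,220), so the case pose holds to under 1 mm. The fixed weights are at (62,273) and (347,155). Time to grasp.

```bash
python3 -m handwheel '{"series": [[[0,0,2.5,0,0,0,0.65],[0,0,5,0,0,0,0.65],[0,0,7,0,0,0,0.65],[0,0,7.7,0,0,0,0.65],[0,0,7.7,0,0,0,0.25],[0,0,7.7,0,0,0,0.15],[0,0,7.7,0,0,0,0.15],[0,0,7.7,0,0,0,0.15],[0,0,7.7,0,0,0,0.15]]]}' 35
```

```text
time: 6.08
tool_pos: [542.6, 248.6, 15.1]
tcp_rot: [180.0, -0.1, 22.2]
ft_force: [-0.3, -1.7, 6.2]
finger_gap: 22.0
grip_force: 34.7
```

```bash
python3 -m handwheel '{"series": [[[0,0,-0.5,0,0,0,0.15],[0,0,-2,0,0,0,0.15],[0,0,-5,0,0,0,0.15],[0,0,-9,0,0,0,0.15],[0,0,-12,0,0,0,0.15],[0,0,-12,0,0,0,0.15]]]}'; python3 - <<'E'
from h import *
S={n:eyes.snapshot(n) for n in("top","side")}
st=status.sense();q=st["tool_pos"];b=[]
for n,s in S.items():
    x,y=(proj(s,q)-[25,25]).astype(int); i=cv2.cvtColor(s["img"],cv2.COLOR_RGB2BGR)[y:y+50,x:x+50]
    print(n,x,y,((proj(s,q)-[x,y]+.5)*8).round());b.append(cv2.resize(i,None,fx=8,fy=8,interpolation=cv2.INTER_CUBIC))
cv2.imwrite("pics/p4.png",cv2.convertScaleAbs(np.hstack(b),alpha=1.5))
E
```

```text
time: 6.82
tool_pos: [543.8, 249.2, 138.2]
tcp_rot: [180.0, -0.4, 22.2]
ft_force: [0.6, 1.0, -0.1]
finger_gap: 21.9
grip_force: 34.3
top 142 174 [206. 211.]
side 217 257 [205. 211.]
```

View pics/p4.png

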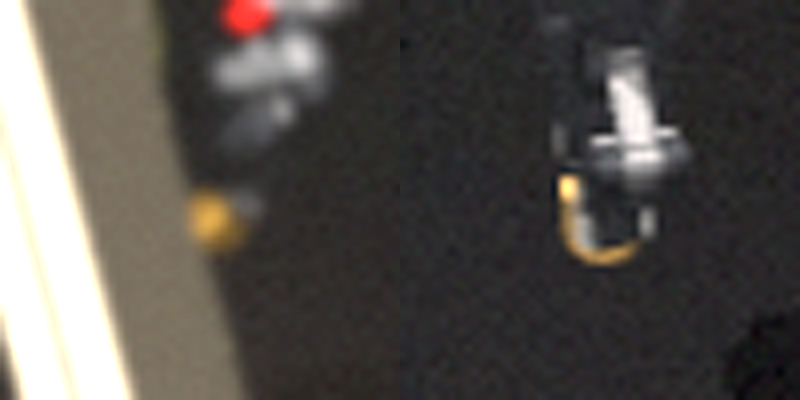

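The weight is held upright and centred between the pads, with its bottom rim at (600,262) in the side half. Next I'll carry it over the well at a safe height.

```bash
python3 -m handwheel '{"series": [[[-2,4,0,0,0,0,0.15],[-4,9,0,0,0,0,0.15],[-6,14,0,0,0,0,0.15],[-8,18.5,0,0,0,0,0.15],[-10,23,0,0,0,0,0.15],[-12,27.5,1,0,0,0,0.15],[-13.5,31,3,0,0,0,0.15],[-14.2,32.3,5,0,0,0,0.15],[-14.2,32.3,6,0,0,0,0.15],[-14.2,32.3,6,0,0,0,0.15],[-14.2,32.3,6,0,0,0,0.15]]]}'; python3 - <<'E'
from h import *
S={n:eyes.snapshot(n) for n in("top","side")}
q=status.sense()["tool_pos"];b=[];print(q,tool([534.7,-103.7,80],[180,0,22.3]))
for n,s in S.items():
    x,y=(proj(s,[534.7,-103.7,45])-[33,33]).astype(int); i=cv2.cvtColor(s["img"],cv2.COLOR_RGB2BGR)[y:y+66,x:x+66]
    print(n,x,y,[((proj(s,v)-[x,y]+.5)*6).round() for v in(q,[534.7,-103.7,24])]);b.append(cv2.resize(i,None,fx=6,fy=6,interpolation=cv2.INTER_CUBIC))
    hsv=cv2.cvtColor(s["img"],cv2.COLOR_RGB2HSV); m=cv2.inRange(hsv,(12,110,50),(35,255,255))
    k,l,stt,c=cv2.connectedComponentsWithStats(m)
    for j in range(1,k):
        if stt[j][4]>8 and abs(c[j]-[x+33,y+33]).max()<35: print(stt[j],c[j])
cv2.imwrite("pics/p5.png",cv2.convertScaleAbs(np.hstack(b),alpha=1.7))
E
```

```text
time: 8.3
tool_pos: [532.6, -103.5, 74.3]
tcp_rot: [180.0, -0.0, 22.3]
ft_force: [0.6, -0.2, -0.9]
finger_gap: 22.0
grip_force: 34.4
[ 532.97510661 -103.81586149   74.71128223] (array([ 0.16,  0.06, -0.53]), array([ 0.001, -0.001, -0.   ]))
top 275 173 [array([208., 196.]), array([204., 213.])]
[285 212  12  10  93] [290.49462366 216.61290323]
side 233 176 [array([209., 159.]), array([203., 231.])]
[260 198  12  10  44] [264.02272727 202.77272727]
[266 218  11  12 105] [270.97142857 223.21904762]
```

View pics/p5.png

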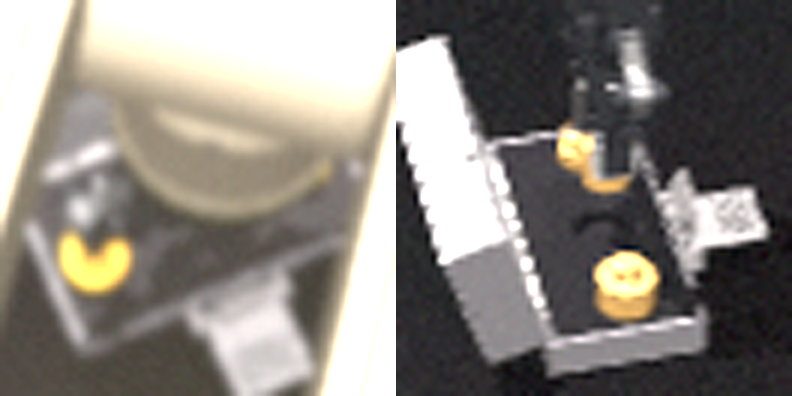

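The weight (605,190) hangs above the well, whose rim arc is at about (600,215) in the side half, in line with the predicted centre (599,231). I'll lower it slowly and watch the force.

```bash
python3 -m handwheel '{"series": [[[0.18,0.06,1.5,0,0,0,0.15],[0.18,0.06,2.6,0,0,0,0.15],[0.18,0.06,3.3,0,0,0,0.15],[0.18,0.06,3.5,0,0,0,0.15],[0.18,0.06,3.6,0,0,0,0.15],[0.18,0.06,3.7,0,0,0,0.15],[0.18,0.06,3.7,0,0,0,0.15]]]}'
```

```text
time: 9.28
tool_pos: [534.3, -104.4, 36.9]
tcp_rot: [180.0, -0.0, 22.2]
ft_force: [0.4, 1.7, -0.3]
finger_gap: 22.0
grip_force: 34.5
```

```bash
python3 -m handwheel '{"series": [[[0,0,0.1,0,0,0,0.15],[0,0,0.2,0,0,0,0.15],[0,0,0.3,0,0,0,0.15],[0,0,0.3,0,0,0,0.15]]]}'
```

```text
time: 9.78
tool_pos: [534.1, -104.3, 33.7]
tcp_rot: [-180.0, 0.0, 22.2]
ft_force: [1.2, 1.5, -0.3]
finger_gap: 21.9
grip_force: 34.5
```

```bash
python3 -m handwheel '{"series": [[[0,0,0.1,0,0,0,0.15],[0,0,0.2,0,0,0,0.15],[0,0,0.3,0,0,0,0.15],[0,0,0.3,0,0,0,0.15]]]}'
```

```text
time: 10.28
tool_pos: [534.1, -104.3, 30.7]
tcp_rot: [-180.0, 0.0, 22.2]
ft_force: [1.1, 1.1, -0.3]
finger_gap: 22.0
grip_force: 34.5
```

```bash
python3 -m handwheel '{"series": [[[0,0,0.05,0,0,0,0.15],[0,0,0.1,0,0,0,0.15],[0,0,0.15,0,0,0,0.15],[0,0,0.15,0,0,0,0.15]]]}'
```

```text
time: 10.78
tool_pos: [534.3, -104.3, 30.0]
tcp_rot: [180.0, -0.0, 22.2]
ft_force: [-1.6, 3.2, 8.3]
finger_gap: 21.6
grip_force: 35.2
```

Contact came at exactly the expected home height (TCP 30). I'll release with a small opening, lift clear and check.

```bash
python3 -m handwheel '{"series": [[[0,0,-0.08,0,0,0,0.15],[0,0,-0.08,0,0,0,0.4],[0,0,-0.08,0,0,0,0.4],[0,0,-0.08,0,0,0,0.4],[0,0,-1,0,0,0,0.4],[0,0,-3,0,0,0,0.4],[0,0,-7,0,0,0,0.4],[-3,0,-12,0,0,0,0.4],[-8,0,-15,0,0,0,0.2],[-10,0,-15,0,0,0,0],[-10,0,-15,0,0,0,0]]]}'; python3 - <<'E'
from h import *
S={n:eyes.snapshot(n) for n in("top","side")};b=[]
for n,s in S.items():
    x,y=(proj(s,[545,-100,45])-[33,33]).astype(int); i=cv2.cvtColor(s["img"],cv2.COLOR_RGB2BGR)[y:y+66,x:x+66]
    b.append(cv2.resize(i,None,fx=6,fy=6,interpolation=cv2.INTER_CUBIC))
    print(n,[((proj(s,[534.7,-103.7,z])-[x,y]+.5)*6).round() for z in(24,49)])
cv2.imwrite("pics/p6.png",cv2.convertScaleAbs(np.hstack(b),alpha=1.6))
E
```

```text
time: 12.15
tool_pos: [441.2, -142.7, 180.5]
tcp_rot: [179.9, -0.1, 22.1]
ft_force: [0.3, 0.0, 0.2]
finger_gap: -0.2
grip_force: 0.0
top [array([210., 237.]), array([212., 227.])]
side [array([227., 231.]), array([228., 196.])]
```

View pics/p6.png

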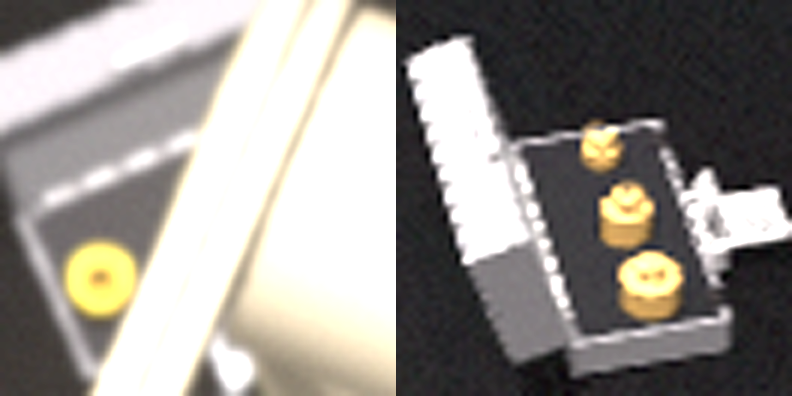

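The weight stands upright in the well, knob at (628,190) against a predicted (624,196). Next I'll plan the path behind the lid, checking clearance to the beaker and rack.

```bash
python3 - <<'E'
from h import *
s=eyes.snapshot("top")
for n,u,z in(("beaker",(364,125),80),("beakerbottom",(359,135),0),("rack",(275,105),90),("rack",(237,120),60),("stopw",(233,158),10)): print(n,ray(s,u,z).round())
C=np.array([538.4,-102.2]);a=np.radians(22.3);ex=np.array([np.cos(a),np.sin(a)])
p=C+118*ex;print(p,tool([*p,70],[180,0,22.3]))
# path relative to start (case x=118,z=70), tool x / tool z in cm
for th,rr in zip(np.r_[1.85:0:19j],np.linspace(62,79,19)):
    x=40-rr*np.cos(th)+32*np.sin(th)+11; z=26+rr*np.sin(th)+32*np.cos(th)
    print(th.round(2),"x %.1f z %.1f  rows %.2f %.2f"%(x,z,(x-118)/10,(70-z)/10))
E
```

```text
beaker [ 745. -253.   80.]
beakerbottom [ 746. -252.    0.]
rack [802. -19.  90.]
rack [774.  86.  60.]
stopw [682. 102.  10.]
[647.57474677 -57.42417318] (array([22.22, -0.03, 10.93]), array([-0.   , -0.   , -0.001]))
1.85 x 98.8 z 76.8  rows -1.92 -0.68
1.75 x 93.6 z 82.4  rows -2.44 -1.24
1.64 x 87.6 z 87.4  rows -3.04 -1.74
1.54 x 81.1 z 91.7  rows -3.69 -2.17
1.44 x 74.1 z 95.4  rows -4.39 -2.54
1.34 x 66.6 z 98.3  rows -5.14 -2.83
1.23 x 58.8 z 100.4  rows -5.92 -3.04
1.13 x 50.7 z 101.7  rows -6.73 -3.17
1.03 x 42.5 z 102.1  rows -7.55 -3.21
0.92 x 34.1 z 101.6  rows -8.39 -3.16
0.82 x 25.8 z 100.1  rows -9.22 -3.01
0.72 x 17.6 z 97.8  rows -10.04 -2.78
0.62 x 9.7 z 94.5  rows -10.83 -2.45
0.51 x 2.0 z 90.4  rows -11.60 -2.04
0.41 x -5.2 z 85.4  rows -12.32 -1.54
0.31 x -11.9 z 79.6  rows -12.99 -0.96
0.21 x -18.0 z 73.1  rows -13.60 -0.31
0.1 x -23.4 z 65.8  rows -14.14 0.42
0.0 x -28.0 z 58.0  rows -14.60 1.20
```

```bash
python3 -m handwheel '{"series": [[[5,0,-1,0,0,0,0],[10,0,-1,0,0,0,0],[15,0,-1,0,0,0,0],[20,0,-1,0,0,0,0],[22.2,0,0,0,0,0,0],[22.2,0,4,0,0,0,0],[22.2,0,8,0,0,0,0],[22.2,0,10.9,0,0,0,0],[22.2,0,10.9,0,0,0,0],[22.2,0,10.9,0,0,0,0]]]}'
```

```text
time: 13.55
tool_pos: [647.9, -57.8, 71.1]
tcp_rot: [180.0, -0.0, 22.2]
ft_force: [0.6, -0.5, 0.7]
finger_gap: 0.2
grip_force: 0.0
```

```bash
python3 -m handwheel '{"series": [[[-1,0,-0.3,0,0,0,0],[-1.9,0,-0.7,0,0,0,0],[-2.4,0,-1.2,0,0,0,0],[-3,0,-1.7,0,0,0,0],[-3.7,0,-2.1,0,0,0,0],[-4.4,0,-2.5,0,0,0,0],[-5.1,0,-2.8,0,0,0,0],[-5.9,0,-3,0,0,0,0],[-6.7,0,-3.1,0,0,0,0],[-7.5,0,-3.1,0,0,0,0]]]}'
```

```text
time: 14.8
tool_pos: [577.2, -86.7, 101.4]
tcp_rot: [180.0, -0.0, 22.2]
ft_force: [1.2, 1.3, -0.2]
finger_gap: -0.0
grip_force: 0.7
```

```bash
python3 -m handwheel '{"series": [[[-0.9,0,0,0,0,0,0],[-1.7,0,0.1,0,0,0,0],[-2.5,0,0.35,0,0,0,0],[-3.3,0,0.7,0,0,0,0],[-4.1,0,1.1,0,0,0,0],[-4.8,0,1.6,0,0,0,0],[-4.8,0,1.6,0,0,0,0]]]}'; python3 - <<'E'
from h import *
s=eyes.snapshot("side");x,y=(proj(s,[530,-105,60])-[40,35]).astype(int); i=cv2.cvtColor(s["img"],cv2.COLOR_RGB2BGR)[y:y+70,x:x+80]
cv2.imwrite("pics/p7.png",cv2.resize(i,None,fx=6,fy=6,interpolation=cv2.INTER_CUBIC))
E
```

```text
time: 15.68
tool_pos: [532.3, -104.9, 84.7]
tcp_rot: [-180.0, 0.1, 22.2]
ft_force: [1.0, 0.9, 1.4]
finger_gap: -0.0
grip_force: 0.9
```

View pics/p7.png

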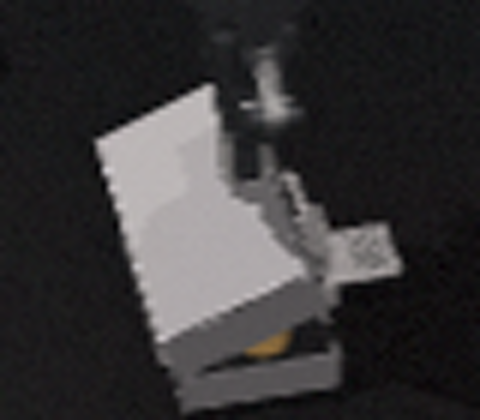

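The lid is held down at about 0.4 rad by the fingertips near its front edge (240,170). I'll keep going, slower.

```bash
python3 -m handwheel '{"series": [[[-0.7,0,0.55,0,0,0,0],[-1.3,0,1.15,0,0,0,0],[-1.8,0,1.8,0,0,0,0],[-2,0,2.1,0,0,0,0],[-2.1,0,2.3,0,0,0,0],[-2.1,0,2.4,0,0,0,0],[-2.1,0,2.4,0,0,0,0]]]}'
```

```text
time: 16.6
tool_pos: [513.8, -112.7, 61.5]
tcp_rot: [180.0, -0.0, 22.2]
ft_force: [0.0, 1.1, 4.6]
finger_gap: 0.2
grip_force: 2.6
```

```bash
python3 -m handwheel '{"series": [[[0,0,0.1,0,0,0,0],[0,0,0.2,0,0,0,0],[0,0,0.3,0,0,0,0],[0,0,0.36,0,0,0,0],[0,0,0.36,0,0,0,0]]]}'
```

```text
time: 17.23
tool_pos: [513.1, -112.7, 57.5]
tcp_rot: [-180.0, 0.1, 22.2]
ft_force: [-4.3, -1.2, 5.4]
finger_gap: 0.2
grip_force: 2.9
```

```bash
python3 -m handwheel '{"series": [[[0,0,0.05,0,0,0,0],[0,0,0.1,0,0,0,0],[0,0,0.1,0,0,0,0]]]}'
```

```text
time: 17.6
tool_pos: [513.0, -112.8, 56.8]
tcp_rot: [-180.0, 0.1, 22.2]
ft_force: [-6.6, -0.5, 9.1]
finger_gap: 0.3
grip_force: 4.6
```

```bash
python3 -m handwheel '{"series": [[[0,0,0.04,0,0,0,0],[0,0,0.04,0,0,0,0]]]}'; python3 -m handwheel '{"series": [[[0,0,-0.15,0,0,0,0],[0,0,-0.3,0,0,0,0],[0,0,-0.4,0,0,0,0],[0,0,-0.4,0,0,0,0]]]}'
```

```text
time: 17.85
tool_pos: [512.9, -112.9, 56.5]
tcp_rot: [-180.0, 0.1, 22.2]
ft_force: [-8.4, -1.3, 10.3]
finger_gap: -0.1
grip_force: 5.4
time: 18.35
tool_pos: [513.8, -112.5, 60.1]
tcp_rot: [-180.0, -0.0, 22.2]
ft_force: [0.2, -0.6, -0.6]
finger_gap: -0.1
grip_force: 0.0
```

The force falls to zero at 60 mm, so the latch is holding. I'll retreat upward and check.

```bash
python3 -m handwheel '{"series": [[[0,0,-2,0,0,0,0],[0,0,-7,0,0,0,0],[0,0,-12,0,0,0,0],[-4,0,-14,0,0,0,0],[-8,0,-14,0,0,0,0],[-10,0,-14,0,0,0,0],[-10,0,-14,0,0,0,0],[-10,0,-14,0,0,0,0]]]}'; python3 - <<'E'
from h import *
s=eyes.snapshot("side")
cv2.imwrite("pics/p8.png",cv2.resize(cv2.cvtColor(s["img"],cv2.COLOR_RGB2BGR)[100:370,130:430],None,fx=2,fy=2,interpolation=cv2.INTER_CUBIC))
E
```

```text
time: 19.35
tool_pos: [421.7, -150.3, 200.3]
tcp_rot: [180.0, -0.0, 22.2]
ft_force: [0.7, -0.2, -0.3]
finger_gap: -0.0
grip_force: 0.0
```

View pics/p8.png

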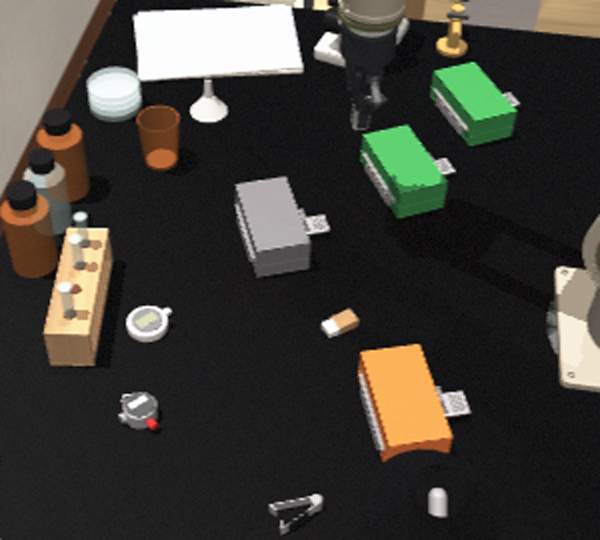

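The grey case (272,225) is shut and latched, the weight is inside, and everything else is where it was. I'll hand in.

```bash
python3 -c "
from bench import r
print(r.hand_in())"
```

```text
the job is handed in; nothing more can be done
None
```

The brass weight is upright and fully home in its well, the grey case is shut with the latch holding, the highest force I read on the case was about 13 N, and nothing else on the desk moved; I handed the job in at about 19 s.

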